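Fit a new intake filter element and lock its bayonet cover

TASK

The air compressor on the bench has its intake filter open for service. Stand the clean white filter element on the spigot in the filter base and leave the dirty grey one where it is. Then fit the blue cover over it: feel for the slots with its three lugs, press it down against the spring seal, turn it clockwise until it locks and let go, pressing and turning gently so that nothing is forced.

Things in the scene. Friction and masses are not known exactly. Their poses are not given: they have to be found in the camera images.
- compressor: piston air compressor fixed on the bench mat: upright finned aluminium cylinder with a square 88 x 88 mm head, its top 130 mm above this origin and carrying the grey plastic filter base; a grey motor lies along +y, lower than the head. Origin: on the mat under the centre of the head; z up.
- port (a point): centre of the head's top face, on the axis of the filter base, a grey open ring 74 mm across and 25 mm tall that stands on this face; z up. In its middle a flat seat 8 mm above this point carries an aluminium spigot, 11 mm thick, tip 34 mm above this point.
- rim (a point): centre of the filter base's top face, 25 mm above port. Bore of the ring 53 mm; three slots cut it open out to 66 mm diameter, 120 degrees apart, 12.5 to 15 mm wide, a white mark on the rim at each. How far the base is screwed round is not measured: one slot lies somewhere 11 to 63 degrees anticlockwise of this point's x axis, seen from above (the axis does not turn with the base).
- seat (a point): centre of the seat, 8 mm above port. The track, clockwise (from above) from a slot: a lip 6.5 mm below the top face; from 26 degrees past the slot's middle a recess, roof 4 mm below the top face; an end stop that halts a lug about 45 degrees from the slot. Anticlockwise a lug in a slot is stopped at once.
- seal (a point): centre of the black spring-loaded seal ring in the filter base, 40 mm inside and 52 mm outside diameter; this point is where its top stands when free, 19.3 mm above port. The cover's rim pushes it down at 1.5 N per mm, at most 10.3 mm, then it is solid.
- cover: the blue filter cover, standing open side down on the mat; origin at the middle of its lower rim. Three lugs 120 degrees apart stick out 6 mm beyond the wall, each 9 mm wide and 5 mm tall, from 2 to 7 mm above the rim, a white bar on the top above each; x axis towards one lug, z up.
- cover_mid (a point): centre of the cover, 31 mm above its rim: ribbed cylinder 50 mm across, 62 mm tall, about 0.1 kg, 42 mm wide and 42 mm deep inside. Height of this point above port: lugs resting on the filter base 54 mm; in the slots, seal just touched or not locked about 50; under the lip below 42.5 (seal pushes 12 N); solid 40 (15 N); locked, lugs lifted into the recesses by the seal, 45.
- new_element_mid (a point): centre (half-way up) of the new filter element, standing on the mat: clean white pleated paper cylinder with orange end rings, 32 mm across, 40 mm tall, 0.03 kg, a 14 mm hole right through along z. On its seat this point is 28 mm above port, and its top is 23 mm above the filter base's top face.
- used_element_mid (a point): centre of the used element, same size and orange end rings but dirty dark grey paper; it stays where it is.
Not all that is in view belongs to the job. Leave any green or purple look-alike of the part that bears new_element_mid alone.

How it is judged:
On the way, in this order (a step that is already met when the one before it is completed fails the run):
1. the new element stands on the spigot (horizontal distance between new_element_mid and port below 0.004 m and z of new_element_mid in the frame of port below 0.0305 m and angle between new_element_mid's own z axis and vertical below 0.12 rad), for 0.2 s.
2. the cover's lugs are down in the slots (horizontal distance between cover_mid and port below 0.004 m and z of cover_mid in the frame of port below 0.047 m), for 0.1 s.
At the end, for the whole second after the job is handed in: The new element stands on the spigot and the cover is locked over it: both within 4 mm of the port's axis, element down on its seat (within 2.5 mm), cover upright (3 degrees), at rest, its centre 43.7 to 47 mm above the head's face (lugs up in the recesses); used element within 30 mm of its place (all of step 2 and z of cover_mid in the frame of port above 0.0437 m and angle between cover_mid's own z axis and vertical below 0.06 rad and linear speed of cover below 0.02 m/s and horizontal distance between new_element_mid and port below 0.004 m and z of new_element_mid in the frame of port below 0.0305 m and distance of used_element_mid from where it was at the start of the episode below 0.03 m); the robot touches nothing.
It fails at once if the cover is forced against the compressor's filter base with more than 80 N, added up over its lugs and rim (contact force between cover and compressor above 80 N).
It fails at once if the used element is moved more than 30 mm (distance of used_element_mid from where it was at the start of the episode above 0.03 m).
It also fails if it takes over 67 s, if anything falls off the work surface, if the arm or the gripper's body presses on something with over 40 N, if the wrist force passes 120 N, or if a joint passes its speed limit or range.

ROBOT

A 6-joint arm with a two-finger parallel gripper is mounted at the origin on the work surface. World frame = base frame: x ahead of the robot, y to its left, z up, the work surface at z = 0. Lengths are in m, angles in rad, forces in N, time in s.
With the tool pointing down it reaches from about 0.35 to 0.775 m from the base axis. Payload 7.3 kg.
Tool frame: the origin (TCP) lies at the very end of the fingers, on their centre line; the grasp point (between the pads) lies manip.tcp_to_grasp behind it (manip.tcp_to_grasp is the distance from the TCP to the grasp point, in m); z points along the fingers, y is the line along which they close (so a half turn about z gives the same grasp; the last joint's range is limited). The gripper opens to 92 mm and grips with 3 to 60 N. Pads are 19 mm wide; open, the fingers measure 130 mm over their backs; the gripper's body (75 mm by 190 mm) begins 47 mm behind the grasp point.
Start: joints at [-1.419, 0.342, 1.524, -0, 1.275, -0.146], TCP at [0.154, -0.502, 0.227] pointing down, gripper open.
Joint ranges: [-2.53, 2.53], [-0.77, 2.02], [0.04, 2.7], [-1, 4.14], [0.28, 2.66], [-3.11, 3.11]. Speed limits (rad/s): [2.57, 2.57, 3.14, 3.14, 3.14, 3.14].

INTERFACE

Orientations are given as a unit quaternion [x, y, z, w].
In Python, from bench import manip gives the robot as it stands. The module is installed in compiled form; this text tells all that it offers.
- The arm moves only by the tool play_rows, never from a script. Its argument "deltas" is a list of rows, each an object with "xyz": the shift along the tool's x, y, z scaled (see below), a list of three; "twist": the turn about the tool's z scaled (see below). In form: [{"xyz": [dx, dy, dz], "twist": twist}, ...]. A call has exactly 10 rows; each row shifts and turns the commanded pose from where the row before left it, along the tool's axes as they then stand; what a row does not reach is not made up. The controller multiplies each number of a shift by 0.02 m and each number of a turn by 6 degrees. A row lasts 1/12 s, in which the tool goes at most 41.7 mm and 7.16 degrees, less where a joint would pass 70% of its speed; a pose out of reach is approached as far as the arm can. A call with a number of a shift or a turn outside -1 to 1 is refused whole. A call with a gripper value outside its range is refused whole. "gripper" is the finger opening in mm, from 0 to 91.8, set as the call begins (left out, the last holds). The fingers move at their own pace and stop on an object; "newtons" is the grip in N (left out, the last holds). Time passes only in rows, so rows that do not move let the fingers close, or fill a call up. It gives the time, the measured TCP pose, the force, the opening and the grip force at its end, in the units of the state.
- manip.read_state(): the state, without advancing time (a new reading comes with each control period).
- manip.get_image(name): name is "side" or "top"; returns a dict with "img" (384x512x3 uint8, red, green, blue), "fx", "fy", "cx", "cy" (pixels), "R" (3x3) and "t" (3): a world point X has camera coordinates R X + t. Camera axes: x right, y down, z forward; pixel columns grow to the right and rows downward; lengths in m; the calibration is good to about 2 mm. A picture is of the moment at which its call begins. There is no depth.
- manip.sign_off(): hands the job in; it is judged then, once.
Trained networks look in a picture, given as the dict that the camera call returned (one of the last four; its "shot" number tells which), for a name from the list of things; names that differ only in an ending like _2 or _b are one class to them, and where a whole thing is asked for, a point or a joint stands for the part that bears it (a point fixed in the world has none). Each returns a list of dicts, best first, with "conf" (0 to 1); they miss things now and then, are a little off and sometimes report something else, mostly with a low value. They report only what shows in the picture. A call takes as long as a camera call. They do not tell look-alikes from the thing itself.
- manip.search_frame(picture, name): "location" ([row, column] as shares, 0 to 1, of the picture: columns of its width, rows of its height, amid what is visible of it).
The state is a dict: "time": time; "joint_positions": joint angles; "joint_vel": joint speeds; "joint_efforts": joint torques, N m; "eef_pos": TCP position; "tcp_rot": TCP orientation; "force": force on the tool from outside, world axes, zero at the start; "moment": the same for the moment, N m; "grip_width": finger opening in m; "gripper_force": force on a finger pad.
Only numpy, scipy, OpenCV 4.12 (cv2) and the standard library are available. Lean on these libraries where they do the work, as an engineer would, in place of code of your own. Each camera call takes 0.05 s, during which the arm holds its last target. There are 200 camera calls.

## Working session

There is one attempt and no reset: what is moved stays moved. The work goes in short steps, Python scripts to look and compute and a tool call to move; the robot and the scene stay as the last step left them, time stands still between calls to the robot, and variables do not carry over. Pictures are saved under pics/ and viewed, at most 10 in all, crops included, and the job is handed in when it is done.

Besides the shell and the picture viewer there is one more tool, called by a JSON object that holds its "op" and its "data". play_rows: Moves the arm, as the interface text tells. Its arguments: {"type":"object","properties":{"deltas":{"type":"array"},"gripper":{"type":"number"},"newtons":{"type":"number"}},"required":["deltas"]}

```bash
mkdir -p pics; cat > h.py <<'E'
import numpy as np, cv2
from bench import manip
def ray(p,u,v):
    R=np.array(p["R"]);t=np.array(p["t"])
    d=R.T@np.array([(u-p["cx"])/p["fx"],(v-p["cy"])/p["fy"],1]); return -R.T@t,d
def atz(p,u,v,z):
    o,d=ray(p,u,v); return o+d*(z-o[2])/d[2]
def proj(p,X):
    c=np.array(p["R"])@np.array(X)+np.array(p["t"]); return c[0]/c[2]*p["fx"]+p["cx"],c[1]/c[2]*p["fy"]+p["cy"]
def tri(p,a,q,b):
    o1,d1=ray(p,*a);o2,d2=ray(q,*b)
    s=np.linalg.lstsq(np.c_[d1,-d2],o2-o1,rcond=None)[0]
    x=o1+d1*s[0];y=o2+d2*s[1]; return (x+y)/2,np.linalg.norm(x-y)
def save(p,n,crop=None,k=1):
    im=cv2.cvtColor(p["img"],cv2.COLOR_RGB2BGR)
    if crop: im=im[crop[1]:crop[3],crop[0]:crop[2]]
    cv2.imwrite("pics/"+n,cv2.resize(im,None,fx=k,fy=k,interpolation=cv2.INTER_CUBIC))
E
python3 - <<'E'
from h import *
P={}
for c in("side","top"):
    p=manip.get_image(c);P[c]=p
    print(c,p["fx"],np.round(-np.array(p["R"]).T@p["t"],3).tolist(),np.round(p["R"],2).tolist())
    for n in("compressor","cover","new_element_mid","used_element_mid"):
        print(n,[(round(d["conf"],2),round(d["location"][1]*512,1),round(d["location"][0]*384,1)) for d in manip.search_frame(p,n)])
im=np.vstack([P["side"]["img"],P["top"]["img"]])
cv2.imwrite("pics/a.png",cv2.cvtColor(cv2.resize(im,(400,600)) if 0 else np.hstack([cv2.resize(P[c]["img"],(400,300)) for c in P]),cv2.COLOR_RGB2BGR))
save(P["top"],"top.png",None,1.5);save(P["side"],"side.png",None,1.5)
print(manip.read_state(),manip.tcp_to_grasp)
E
```

```text
side 489.5044172605722 [0.29, -0.982, 0.662] [[0.96, -0.27, -0.0], [-0.14, -0.48, -0.87], [0.23, 0.83, -0.5]]
compressor [(0.68, 202.5, 234.3)]
cover [(0.86, 198.7, 230.9)]
new_element_mid [(0.83, 231.0, 309.2), (0.68, 245.6, 281.9), (0.57, 236.9, 339.7)]
used_element_mid [(0.84, 301.9, 252.8)]
top 369.0671553523121 [0.417, -0.061, 0.948] [[-0.03, -1.0, 0.03], [-0.99, 0.02, -0.17], [0.17, -0.04, -0.99]]
compressor [(0.68, 100.3, 225.7)]
cover []
new_element_mid [(0.76, 378.2, 246.0), (0.55, 313.6, 227.6), (0.54, 344.1, 244.4)]
used_element_mid [(0.46, 290.7, 170.0), (0.46, 343.2, 247.0)]
{'time': 0.5, 'joint_positions': array([-1.41897801e+00,  3.42041468e-01,  1.52414370e+00, -1.35302578e-05,
        1.27534931e+00, -1.45985072e-01]), 'joint_vel': array([-0.00058204,  0.00092004,  0.00036389, -0.00124683,  0.00013942,
        0.00113135]), 'joint_efforts': array([ 1.20665477e-04, -4.30813158e+01, -2.44314140e+01,  7.19381869e-02,
        4.90247528e-02, -1.87203869e-05]), 'eef_pos': array([ 0.15407295, -0.50189762,  0.22670369]), 'tcp_rot': array([ 9.88934318e-01,  1.48354016e-01, -6.38721010e-06,  2.91037023e-05]), 'force': array([-0.11352047, -0.09482163, -0.01138112]), 'moment': array([-0.01757711,  0.01358332, -0.03480186]), 'gripper_force': 0.0, 'grip_width': 0.09179382590287449} 0.0188
```

View pics/top.png

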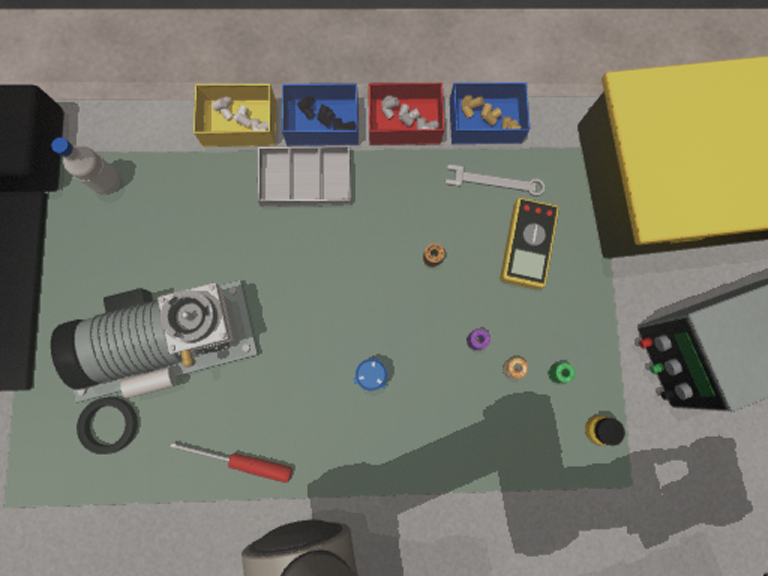

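View pics/side.png

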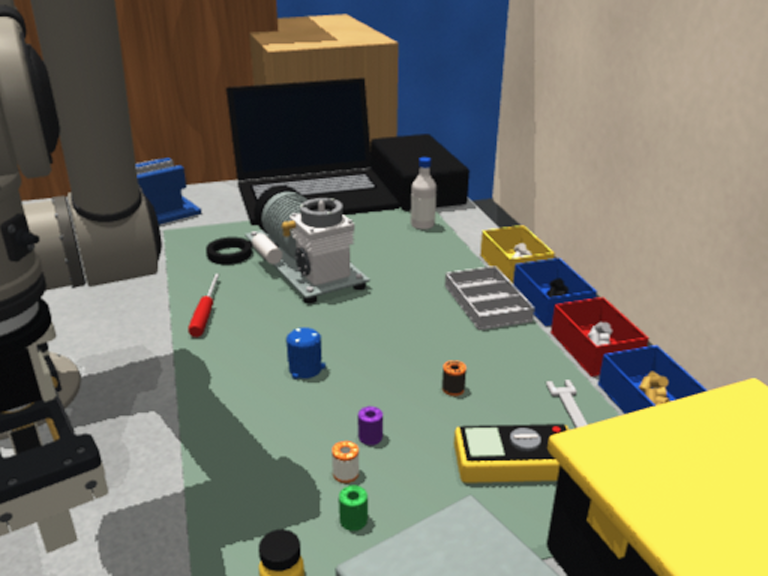

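The first reach is for the white element with orange rings: top picture (516,368), side picture (345,462), in 1.5x pixels. Look-alikes in the top picture are purple (480,339), green (564,373) and the used grey one (434,254). The cover is at top (371,374) and the base ring at top (190,315).

```bash
python3 - <<'E'
from h import *
t=manip.get_image("top");s=manip.get_image("side")
def cr(p,u,v,w,h):
    im=p["img"][int(v-h/2):int(v+h/2),int(u-w/2):int(u+w/2)]
    return cv2.resize(im,(390,295),interpolation=cv2.INTER_CUBIC)
A=np.vstack([np.hstack([cr(t,344,246,40,30),cr(t,247,249,40,30)]),np.hstack([cr(t,127,211,60,46),cr(s,214,144,60,46)])])
cv2.imwrite("pics/b.png",cv2.cvtColor(A,cv2.COLOR_RGB2BGR))
for p,n in((t,"top"),(s,"side")):
    hsv=cv2.cvtColor(p["img"],cv2.COLOR_RGB2HSV)
    for nm,lo,hi,box in(("orange",(5,110,110),(20,255,255),(330,230,360,262) if n=="top" else (215,285,245,325)),("blue",(100,120,50),(125,255,255),(230,230,265,270) if n=="top" else (180,210,225,260))):
        m=cv2.inRange(hsv,lo,hi); k=np.zeros_like(m);k[box[1]:box[3],box[0]:box[2]]=1;m*=k
        ys,xs=np.nonzero(m); c=max(cv2.findContours(m,0,2)[0],key=cv2.contourArea)
        print(n,nm,len(xs),xs.mean(),ys.mean(),cv2.minEnclosingCircle(c),cv2.boundingRect(c))
for z in (.0,.04): print("elem",z,atz(t,344.3,245,z))
for z in (.062,): print("cover",z,atz(t,247.5,249,z))
E
```

```text
top orange 88 344.53409090909093 245.1590909090909 ((344.77398681640625, 244.6643829345703), 6.806567192077637) (338, 238, 14, 14)
top blue 324 247.09876543209876 249.32407407407408 ((246.8899688720703, 249.5668487548828), 11.757838249206543) (236, 238, 22, 22)
side orange 165 229.26060606060605 301.6484848484848 ((229.58824157714844, 300.0), 8.646352767944336) (221, 294, 18, 13)
side blue 670 202.68955223880596 235.24328358208956 ((201.5, 235.0), 17.270015716552734) (191, 218, 26, 34)
elem 0.0 [ 0.44548832 -0.31044748  0.        ]
elem 0.04 [ 0.44429094 -0.29992018  0.04      ]
cover 0.062 [ 0.43992761 -0.06175051  0.062     ]
```

View pics/b.png

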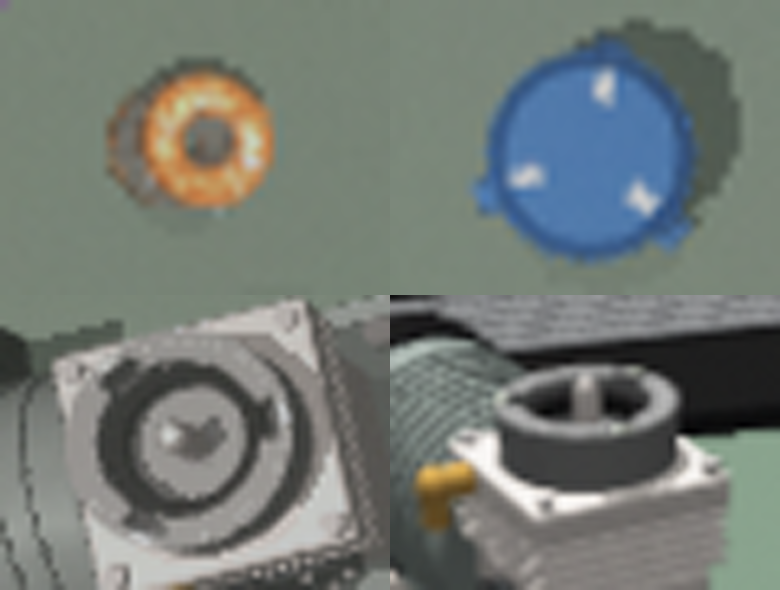

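Crop check: the chosen element (top-left crop, image px 345,245) is white paper with orange rings. The cover's white bars are clear at about (249,243), (241,252) and (253,254). The ring's bore centre is about (124.7,210.2), with slots visible. Next I refine these numbers.

```bash
cat >> h.py <<'E'
def unwarp(p,c,z,half=.05,res=.00025):
    # world patch: picture right = -y, down = -x
    n=int(2*half/res); a=(np.arange(n)-n/2)*res
    Y,X=np.meshgrid(c[1]-a,c[0]-a); 
    q=np.array(p["R"])@np.stack([X.ravel(),Y.ravel(),np.full(X.size,z)])+np.array(p["t"])[:,None]
    u=(q[0]/q[2]*p["fx"]+p["cx"]).reshape(n,n).astype(np.float32);v=(q[1]/q[2]*p["fy"]+p["cy"]).reshape(n,n).astype(np.float32)
    return cv2.remap(p["img"],u,v,cv2.INTER_CUBIC)
E
python3 - <<'E'
from h import *
t=manip.get_image("top");s=manip.get_image("side")
X,e=tri(t,(124.7,210.15),s,(214.5,137.1));print("rim tri",X,e)
X,e=tri(t,(345,245),s,(229.6,300.0));print("elem tri",X,e)
for n,u,v in(("elem",345,245),("purple",319.5,226),("green",376,248)):print(n,atz(t,u,v,.04))
b=[atz(t,227+a/9.75,234+c/9.83,.062) for a,c in((215,87),(137,177),(252,198))]
m=np.mean(b,0);print("cover",m,[np.degrees(np.arctan2(*(q-m)[1::-1])) for q in b])
r=atz(t,124.7,210.15,.155);print("rim",r)
W=unwarp(t,r,.155); C=unwarp(t,m,.062)
for I,R in((W,(26.5,37)),(C,(25,31))):
    for q in R: cv2.circle(I,(200,200),int(q*4),(255,0,0),1)
    cv2.circle(I,(200,200),2,(255,0,0),-1)
cv2.imwrite("pics/c.png",cv2.cvtColor(np.hstack([W,C]),cv2.COLOR_RGB2BGR))
E
```

```text
rim tri [0.5278163  0.19835217 0.15740037] 0.0033895437768028886
elem tri [ 0.44469811 -0.30125688  0.04184887] 0.0010240192297131037
elem [ 0.44424816 -0.30165556  0.04      ]
purple [ 0.49242904 -0.24105218  0.04      ]
green [ 0.4350281  -0.37814248  0.04      ]
cover [ 0.4383767 -0.0620796  0.062    ] [np.float64(-12.913364959951458), np.float64(108.0234530943311), np.float64(-131.8763460078321)]
rim [0.52646242 0.19937438 0.155     ]
```

View pics/c.png

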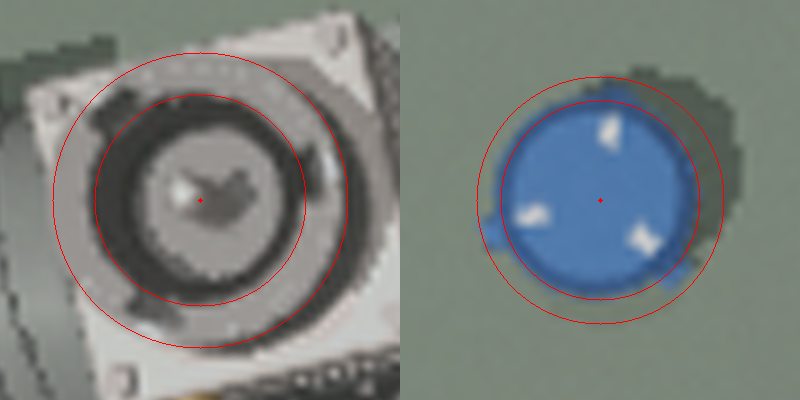

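The ring overlay fits at (0.526,0.199), with slots at about 42° in world angle. The cover is at (0.438,-0.062) with lugs at about -12°. Moving to the element.

{"op": "play_rows", "data": {"deltas": [{"xyz": [0.84,-0.27,0],"twist": 0},{"xyz": [0.84,-0.27,0],"twist": 0},{"xyz": [0.84,-0.27,0],"twist": 0},{"xyz": [0.84,-0.27,0],"twist": 0},{"xyz": [0.84,-0.27,0],"twist": 0},{"xyz": [0.84,-0.27,0],"twist": 0},{"xyz": [0.84,-0.27,0],"twist": 0},{"xyz": [0.84,-0.27,0],"twist": 0},{"xyz": [0.84,-0.27,0],"twist": 0},{"xyz": [0.84,-0.27,0],"twist": 0}], "gripper": 60, "newtons": 15}}

```text
time: 1.53
eef_pos: [0.2995, -0.4004, 0.2268]
tcp_rot: [0.989, 0.148, 0.0, 0.0]
force: [0.2, 0.2, 0.4]
grip_width: 0.0599
gripper_force: 0.0
```

{"op": "play_rows", "data": {"deltas": [{"xyz": [0.84,-0.27,0],"twist": 0},{"xyz": [0.84,-0.27,0],"twist": 0},{"xyz": [0.84,-0.27,0],"twist": 0},{"xyz": [0.84,-0.27,0],"twist": 0},{"xyz": [0.84,-0.27,0],"twist": 0},{"xyz": [0.84,-0.27,0],"twist": 0},{"xyz": [0.84,-0.27,0],"twist": 0},{"xyz": [0.84,-0.27,0],"twist": 0},{"xyz": [0.84,-0.27,0],"twist": 0},{"xyz": [0.84,-0.27,0],"twist": 0}]}}

```text
time: 2.37
eef_pos: [0.4443, -0.2995, 0.2267]
tcp_rot: [0.989, 0.148, 0.0, 0.0]
force: [-0.5, 0.1, -0.5]
grip_width: 0.0601
gripper_force: 0.0
```

{"op": "play_rows", "data": {"deltas": [{"xyz": [0,0,0.75],"twist": -0.9},{"xyz": [0,0,0.75],"twist": -0.9},{"xyz": [0,0,0.75],"twist": -0.9},{"xyz": [0,0,0.75],"twist": -0.9},{"xyz": [0,0,0.75],"twist": -0.9},{"xyz": [0,0,0.75],"twist": -0.9},{"xyz": [0,0,0.75],"twist": -0.9},{"xyz": [0,0,0.75],"twist": -0.9},{"xyz": [0,0,0.75],"twist": -0.9},{"xyz": [0,0,0.75],"twist": -0.9}]}}

```text
time: 3.2
eef_pos: [0.4437, -0.3001, 0.0761]
tcp_rot: [0.812, 0.583, 0.0, 0.0]
force: [-0.4, 0.3, -0.5]
grip_width: 0.06
gripper_force: 0.0
```

```bash
cat >> h.py <<'E'
def go(x,y,z,yaw=None):
    s=manip.read_state();q=s["tcp_rot"];w=2*np.arctan2(q[1],q[0]);p=s["eef_pos"]
    d=np.array([x,y])-p[:2];c,n=np.cos(w),np.sin(w)
    print("t",round(s["time"],2),"pos",p.round(4),"yaw",round(np.degrees(w),1),"j6",round(s["joint_positions"][5],2),"F",s["force"].round(1),"M",s["moment"].round(2),"grip",round(s["grip_width"],4),s["gripper_force"],"tilt",q[2:].round(3))
    print("total units xyz",np.round([(d[0]*c+d[1]*n)/.02,(d[0]*n-d[1]*c)/.02,(p[2]-z)/.02],2),"twist units",None if yaw is None else round(-(yaw-np.degrees(w))/6,2))
E
python3 -c "
from h import *
go(.4443,-.3015,.021)"
```

```text
t 3.2 pos [ 0.4437 -0.3001  0.0761] yaw 71.3 j6 -0.41 F [-0.4  0.3 -0.5] M [ 0.01 -0.09  0.01] grip 0.06 0.0 tilt [0. 0.]
total units xyz [-0.05  0.05  2.75] twist units None
```

{"op": "play_rows", "data": {"deltas": [{"xyz": [-0.05,0.05,0.4],"twist": 0},{"xyz": [0,0,0.4],"twist": 0},{"xyz": [0,0,0.4],"twist": 0},{"xyz": [0,0,0.4],"twist": 0},{"xyz": [0,0,0.4],"twist": 0},{"xyz": [0,0,0.4],"twist": 0},{"xyz": [0,0,0.35],"twist": 0},{"xyz": [0,0,0],"twist": 0},{"xyz": [0,0,0],"twist": 0},{"xyz": [0,0,0],"twist": 0}]}}

```text
time: 4.03
eef_pos: [0.4444, -0.3015, 0.022]
tcp_rot: [0.814, 0.581, 0.0, 0.0]
force: [0.1, 0.9, -0.3]
grip_width: 0.0595
gripper_force: 0.0
```

{"op": "play_rows", "data": {"deltas": [{"xyz": [0,0,0],"twist": 0},{"xyz": [0,0,0],"twist": 0},{"xyz": [0,0,0],"twist": 0},{"xyz": [0,0,0],"twist": 0},{"xyz": [0,0,0],"twist": 0},{"xyz": [0,0,0],"twist": 0},{"xyz": [0,0,0],"twist": 0},{"xyz": [0,0,0],"twist": 0},{"xyz": [0,0,0],"twist": 0},{"xyz": [0,0,0],"twist": 0}], "gripper": 20, "newtons": 15}}

```text
time: 4.87
eef_pos: [0.4443, -0.3014, 0.0219]
tcp_rot: [0.814, 0.581, -0.0, 0.0]
force: [0.1, -0.4, 1.8]
grip_width: 0.031
gripper_force: 15.0
```

{"op": "play_rows", "data": {"deltas": [{"xyz": [0,0,-0.9],"twist": 0},{"xyz": [0,0,-0.9],"twist": 0},{"xyz": [0,0,-0.9],"twist": 0},{"xyz": [0,0,-0.9],"twist": 0},{"xyz": [0,0,-0.9],"twist": 0},{"xyz": [0,0,-0.9],"twist": 0},{"xyz": [0,0,-0.9],"twist": 0},{"xyz": [0,0,-0.9],"twist": 0},{"xyz": [0,0,-0.9],"twist": 0},{"xyz": [0,0,-0.9],"twist": 0}]}}

```text
time: 5.7
eef_pos: [0.444, -0.3012, 0.2024]
tcp_rot: [0.814, 0.581, -0.0, -0.0]
force: [1.0, 0.7, -0.4]
grip_width: 0.0304
gripper_force: 15.0
```

```bash
python3 -c "
from h import *
go(.5264,.1994,.201)
t=manip.get_image('top');s=manip.get_image('side')
r=manip.read_state()['eef_pos'];
W=cv2.resize(unwarp(t,r,r[2]+.019),(400,400))
u,v=map(int,proj(s,r));print(u,v)
A=np.hstack([W,cv2.resize(s['img'][v-40:v+40,u-40:u+40],(400,400),interpolation=2)])
cv2.imwrite('pics/d.png',cv2.cvtColor(A,cv2.COLOR_RGB2BGR))
"
```

```text
t 5.7 pos [ 0.444  -0.3012  0.2024] yaw 71.1 j6 -0.41 F [ 1.   0.7 -0.4] M [ 0.03 -0.08  0.05] grip 0.0304 14.999796668998897 tilt [-0. -0.]
total units xyz [25.01 -4.23  0.07] twist units None
227 227
```

View pics/d.png

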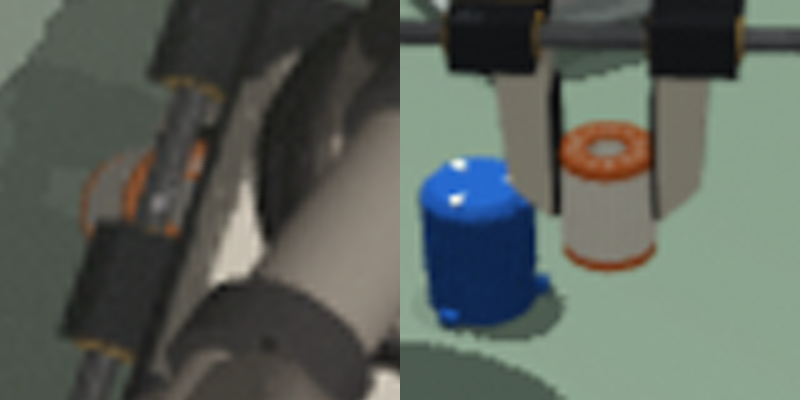

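The element is held upright and centred (side crop, about 607,200). Now carrying it over the port.

{"op": "play_rows", "data": {"deltas": [{"xyz": [0.83,-0.14,0],"twist": 0},{"xyz": [0.83,-0.14,0],"twist": 0},{"xyz": [0.83,-0.14,0],"twist": 0},{"xyz": [0.83,-0.14,0],"twist": 0},{"xyz": [0.83,-0.14,0],"twist": 0},{"xyz": [0.83,-0.14,0],"twist": 0},{"xyz": [0.83,-0.14,0],"twist": 0},{"xyz": [0.83,-0.14,0],"twist": 0},{"xyz": [0.83,-0.14,0],"twist": 0},{"xyz": [0.83,-0.14,0],"twist": 0}]}}

```text
time: 6.63
eef_pos: [0.4711, -0.1342, 0.2004]
tcp_rot: [0.814, 0.581, -0.001, -0.001]
force: [0.7, 0.5, -0.3]
grip_width: 0.0309
gripper_force: 15.0
```

{"op": "play_rows", "data": {"deltas": [{"xyz": [0.83,-0.14,0],"twist": 0},{"xyz": [0.83,-0.14,0],"twist": 0},{"xyz": [0.83,-0.14,0],"twist": 0},{"xyz": [0.83,-0.14,0],"twist": 0},{"xyz": [0.83,-0.14,0],"twist": 0},{"xyz": [0.83,-0.14,0],"twist": 0},{"xyz": [0.83,-0.14,0],"twist": 0},{"xyz": [0.83,-0.14,0],"twist": 0},{"xyz": [0.83,-0.14,0],"twist": 0},{"xyz": [0.83,-0.14,0],"twist": 0}]}}

```text
time: 7.47
eef_pos: [0.4984, 0.0317, 0.2004]
tcp_rot: [0.814, 0.581, -0.001, -0.001]
force: [-0.1, -0.9, 0.3]
grip_width: 0.0309
gripper_force: 15.0
```

{"op": "play_rows", "data": {"deltas": [{"xyz": [0.83,-0.14,0],"twist": 0},{"xyz": [0.83,-0.14,0],"twist": 0},{"xyz": [0.83,-0.14,0],"twist": 0},{"xyz": [0.83,-0.14,0],"twist": 0},{"xyz": [0.83,-0.14,0],"twist": 0},{"xyz": [0.83,-0.14,0],"twist": 0},{"xyz": [0.83,-0.14,0],"twist": 0},{"xyz": [0.83,-0.14,0],"twist": 0},{"xyz": [0.83,-0.14,0],"twist": 0},{"xyz": [0,0,0],"twist": 0}]}}

```text
time: 8.3
eef_pos: [0.5232, 0.1827, 0.2002]
tcp_rot: [0.813, 0.582, -0.001, -0.001]
force: [0.1, -0.8, -1.4]
grip_width: 0.0308
gripper_force: 15.0
```

```bash
python3 -c "
from h import *
go(.5264,.1994,.186)
t=manip.get_image('top');s=manip.get_image('side')
u,v=map(int,proj(s,(.5264,.1994,.18)));print(u,v)
a,b=map(int,proj(t,(.5264,.1994,.18)));print(a,b)
A=np.hstack([cv2.resize(t['img'][b-30:b+30,a-30:a+30],(400,400),interpolation=2),cv2.resize(s['img'][v-30:v+30,u-30:u+30],(400,400),interpolation=2)])
cv2.imwrite('pics/e.png',cv2.cvtColor(A,cv2.COLOR_RGB2BGR))
"
```

```text
t 8.3 pos [0.5232 0.1827 0.2002] yaw 71.2 j6 0.53 F [ 0.1 -0.8 -1.4] M [-0.    0.01 -0.02] grip 0.0308 15.00032820738852 tilt [-0.001 -0.001]
total units xyz [ 0.84 -0.12  0.71] twist units None
212 129
120 208
```

View pics/e.png

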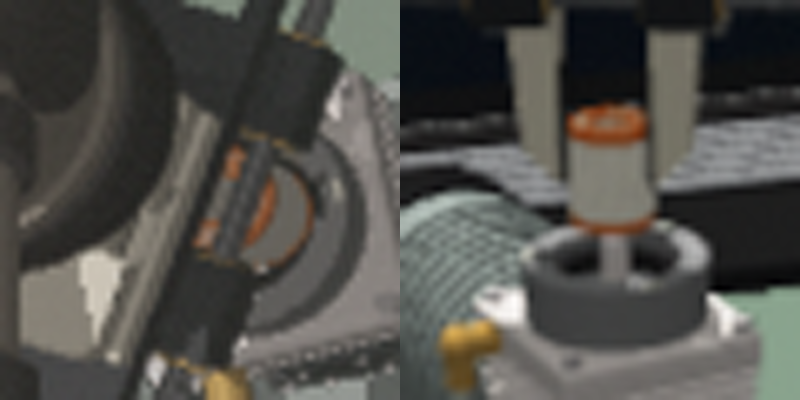

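{"op": "play_rows", "data": {"deltas": [{"xyz": [0.42,-0.06,0],"twist": 0},{"xyz": [0.42,-0.06,0],"twist": 0},{"xyz": [0,0,0],"twist": 0},{"xyz": [0,0,0.2],"twist": 0},{"xyz": [0,0,0.2],"twist": 0},{"xyz": [0,0,0.2],"twist": 0},{"xyz": [0,0,0.1],"twist": 0},{"xyz": [0,0,0.1],"twist": 0},{"xyz": [0,0,0.1],"twist": 0},{"xyz": [0,0,0.05],"twist": 0}]}}

```text
time: 9.23
eef_pos: [0.5269, 0.197, 0.1825]
tcp_rot: [0.814, 0.581, 0.0, -0.0]
force: [-1.3, 0.8, 1.5]
grip_width: 0.0312
gripper_force: 15.0
```

```bash
python3 -c "
from h import *
go(.5264,.1994,.160)
s=manip.get_image('side')
u,v=map(int,proj(s,(.5264,.1994,.17)));print(u,v)
cv2.imwrite('pics/f.png',cv2.cvtColor(cv2.resize(s['img'][v-30:v+30,u-30:u+30],(500,500),interpolation=2),cv2.COLOR_RGB2BGR))
"
```

```text
t 9.23 pos [0.5269 0.197  0.1825] yaw 71.1 j6 0.55 F [-1.3  0.8  1.5] M [ 0.14 -0.04 -0.01] grip 0.0312 15.000043879263103 tilt [ 0. -0.]
total units xyz [ 0.1  -0.06  1.13] twist units None
213 132
```

View pics/f.png

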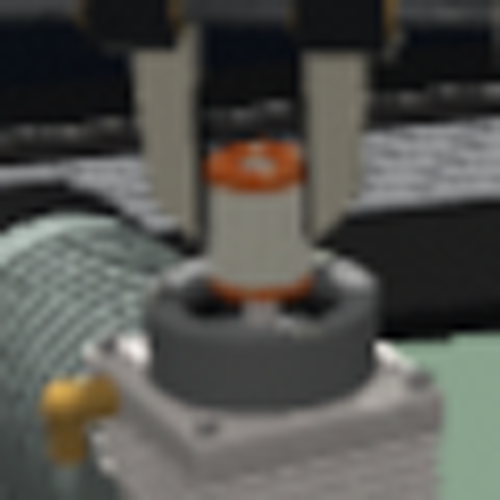

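The element's lower ring is at the spigot tip (crop about 260,292). Nudging half the residual and going down gently.

{"op": "play_rows", "data": {"deltas": [{"xyz": [0.06,-0.04,0],"twist": 0},{"xyz": [0,0,0],"twist": 0},{"xyz": [0,0,0.05],"twist": 0},{"xyz": [0,0,0.05],"twist": 0},{"xyz": [0,0,0.05],"twist": 0},{"xyz": [0,0,0.05],"twist": 0},{"xyz": [0,0,0.05],"twist": 0},{"xyz": [0,0,0.05],"twist": 0},{"xyz": [0,0,0],"twist": 0},{"xyz": [0,0,0],"twist": 0}]}}

```text
time: 10.12
eef_pos: [0.5264, 0.1984, 0.1766]
tcp_rot: [0.814, 0.581, -0.0, 0.0]
force: [-0.3, -0.8, -0.1]
grip_width: 0.0305
gripper_force: 15.0
```

```bash
python3 -c "
from h import *
go(.5264,.1994,.160)"
```

```text
t 10.12 pos [0.5264 0.1984 0.1766] yaw 71.1 j6 0.55 F [-0.3 -0.8 -0.1] M [-0.03 -0.03 -0.  ] grip 0.0305 14.999933699145913 tilt [-0.  0.]
total units xyz [ 0.05 -0.02  0.83] twist units None
```

No contact force with the bottom 8 mm below the spigot tip, so it is on. Continuing to the seat.

{"op": "play_rows", "data": {"deltas": [{"xyz": [0,0,0.1],"twist": 0},{"xyz": [0,0,0.1],"twist": 0},{"xyz": [0,0,0.1],"twist": 0},{"xyz": [0,0,0.1],"twist": 0},{"xyz": [0,0,0.1],"twist": 0},{"xyz": [0,0,0.1],"twist": 0},{"xyz": [0,0,0.05],"twist": 0},{"xyz": [0,0,0.05],"twist": 0},{"xyz": [0,0,0.05],"twist": 0},{"xyz": [0,0,0.02],"twist": 0}]}}

```text
time: 10.95
eef_pos: [0.5264, 0.1984, 0.1611]
tcp_rot: [0.814, 0.581, -0.0, 0.0]
force: [-0.7, -0.7, -1.3]
grip_width: 0.0307
gripper_force: 15.0
```

```bash
python3 -c "
from h import *
go(.5264,.1994,.160)"
```

```text
t 10.95 pos [0.5264 0.1984 0.1611] yaw 71.1 j6 0.55 F [-0.7 -0.7 -1.3] M [-0.03 -0.07  0.02] grip 0.0307 14.99997562263161 tilt [-0.  0.]
total units xyz [ 0.05 -0.02  0.06] twist units None
```

{"op": "play_rows", "data": {"deltas": [{"xyz": [0,0,0.03],"twist": 0},{"xyz": [0,0,0.02],"twist": 0},{"xyz": [0,0,0],"twist": 0},{"xyz": [0,0,0],"twist": 0},{"xyz": [0,0,0],"twist": 0},{"xyz": [0,0,0],"twist": 0},{"xyz": [0,0,0],"twist": 0},{"xyz": [0,0,0],"twist": 0},{"xyz": [0,0,0],"twist": 0},{"xyz": [0,0,0],"twist": 0}]}}

```text
time: 11.78
eef_pos: [0.5265, 0.1984, 0.1603]
tcp_rot: [0.814, 0.581, -0.0, 0.0]
force: [-0.9, 1.4, -1.8]
grip_width: 0.0309
gripper_force: 15.0
```

{"op": "play_rows", "data": {"deltas": [{"xyz": [0,0,0],"twist": 0},{"xyz": [0,0,0],"twist": 0},{"xyz": [0,0,0],"twist": 0},{"xyz": [0,0,0],"twist": 0},{"xyz": [0,0,0],"twist": 0},{"xyz": [0,0,0],"twist": 0},{"xyz": [0,0,-0.2],"twist": 0},{"xyz": [0,0,-0.5],"twist": 0},{"xyz": [0,0,-1],"twist": 0},{"xyz": [0,0,-1],"twist": 0}], "gripper": 60}}

```text
time: 12.62
eef_pos: [0.5262, 0.1984, 0.2153]
tcp_rot: [0.814, 0.581, -0.0, -0.0]
force: [-0.0, -0.1, 0.7]
grip_width: 0.06
gripper_force: 0.0
```

```bash
python3 -c "
from h import *
go(.4384,-.0620,.2)"
```

```text
t 12.62 pos [0.5262 0.1984 0.2153] yaw 71.1 j6 0.55 F [-0.  -0.1  0.7] M [ 0.01 -0.14  0.02] grip 0.06 0.0 tilt [-0. -0.]
total units xyz [-13.74   0.07   0.76] twist units None
```

{"op": "play_rows", "data": {"deltas": [{"xyz": [-0.9,0,0],"twist": 0},{"xyz": [-0.9,0,0],"twist": 0},{"xyz": [-0.9,0,0],"twist": 0},{"xyz": [-0.9,0,0],"twist": 0},{"xyz": [-0.9,0,0],"twist": 0},{"xyz": [-0.9,0,0],"twist": 0},{"xyz": [-0.9,0,0],"twist": 0},{"xyz": [-0.9,0,0],"twist": 0},{"xyz": [-0.9,0,0],"twist": 0},{"xyz": [-0.9,0,0],"twist": 0}], "gripper": 75}}

```text
time: 13.45
eef_pos: [0.468, 0.0274, 0.2154]
tcp_rot: [0.814, 0.581, 0.001, 0.001]
force: [0.1, -0.7, 0.8]
grip_width: 0.0749
gripper_force: 0.0
```

{"op": "play_rows", "data": {"deltas": [{"xyz": [-0.9,0.02,0.2],"twist": 0},{"xyz": [-0.9,0.02,0.4],"twist": 0},{"xyz": [-0.9,0.02,0.6],"twist": 0},{"xyz": [-0.9,0.01,0.6],"twist": 0},{"xyz": [-0.9,0,0.6],"twist": 0},{"xyz": [-0.24,0,0.6],"twist": 0},{"xyz": [0,0,0.6],"twist": 0},{"xyz": [0,0,0.6],"twist": 0},{"xyz": [0,0,0.6],"twist": 0},{"xyz": [0,0,0.6],"twist": 0}]}}

```text
time: 14.28
eef_pos: [0.4392, -0.0623, 0.1067]
tcp_rot: [0.814, 0.581, 0.0, 0.001]
force: [-0.0, 0.0, -0.0]
grip_width: 0.0751
gripper_force: 0.0
```

```bash
python3 -c "
from h import *
go(.4384,-.0620,.028)
t=manip.get_image('top');s=manip.get_image('side')
A=np.hstack([cv2.resize(unwarp(t,(.5264,.1994),.178),(390,390)),cv2.resize(s['img'][190:270,160:240],(390,390),interpolation=2)])
cv2.circle(A,(195,195),int(16*390/100),(255,0,0),1)
cv2.imwrite('pics/g.png',cv2.cvtColor(A,cv2.COLOR_RGB2BGR))
"
```

```text
t 14.28 pos [ 0.4392 -0.0623  0.1067] yaw 71.0 j6 0.02 F [-0.  0. -0.] M [-0.04 -0.08 -0.05] grip 0.0751 0.0 tilt [0.    0.001]
total units xyz [ 0.   -0.04  3.94] twist units None
```

View pics/g.png

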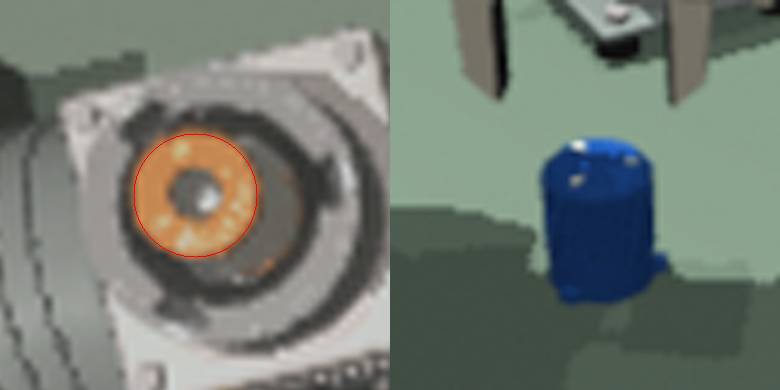

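The white element stands on the spigot exactly under the predicted circle (crop about 195,195), and the cover is between the fingers in line. Gripping the cover.

{"op": "play_rows", "data": {"deltas": [{"xyz": [0,0,0.5],"twist": 0},{"xyz": [0,0,0.5],"twist": 0},{"xyz": [0,0,0.5],"twist": 0},{"xyz": [0,0,0.5],"twist": 0},{"xyz": [0,0,0.5],"twist": 0},{"xyz": [0,0,0.5],"twist": 0},{"xyz": [0,0,0.5],"twist": 0},{"xyz": [0,0,0.43],"twist": 0},{"xyz": [0,0,0],"twist": 0},{"xyz": [0,0,0],"twist": 0}]}}

```text
time: 15.22
eef_pos: [0.4389, -0.062, 0.0281]
tcp_rot: [0.814, 0.581, 0.0, 0.0]
force: [0.3, 0.3, 0.3]
grip_width: 0.075
gripper_force: 0.0
```

{"op": "play_rows", "data": {"deltas": [{"xyz": [0,0,0],"twist": 0},{"xyz": [0,0,0],"twist": 0},{"xyz": [0,0,0],"twist": 0},{"xyz": [0,0,0],"twist": 0},{"xyz": [0,0,0],"twist": 0},{"xyz": [0,0,0],"twist": 0},{"xyz": [0,0,0],"twist": 0},{"xyz": [0,0,0],"twist": 0},{"xyz": [0,0,0],"twist": 0},{"xyz": [0,0,0],"twist": 0}], "gripper": 35, "newtons": 35}}

```text
time: 16.05
eef_pos: [0.4388, -0.062, 0.028]
tcp_rot: [0.814, 0.581, 0.0, 0.0]
force: [-0.8, -0.3, 5.1]
grip_width: 0.0491
gripper_force: 35.0
```

```bash
python3 -c "
from h import *
go(.5264,.1994,.228,71.1+54)
t=manip.get_image('top')
print([(round(d['conf'],2),d['location']) for d in manip.search_frame(t,'cover')])"
```

```text
t 16.05 pos [ 0.4388 -0.062   0.028 ] yaw 71.1 j6 0.02 F [-0.8 -0.3  5.1] M [0.03 0.07 0.06] grip 0.0491 35.0008088350296 tilt [0. 0.]
total units xyz [ 13.79  -0.1  -10.  ] twist units -9.01
[(0.51, [0.4479, 0.567])]
```

{"op": "play_rows", "data": {"deltas": [{"xyz": [0,0,-1],"twist": -0.9},{"xyz": [0,0,-1],"twist": -0.9},{"xyz": [0,0,-1],"twist": -0.9},{"xyz": [0,0,-1],"twist": -0.9},{"xyz": [0,0,-1],"twist": -0.9},{"xyz": [0,0,-1],"twist": -0.9},{"xyz": [0,0,-1],"twist": -0.9},{"xyz": [0,0,-1],"twist": -0.9},{"xyz": [0,0,-1],"twist": -0.9},{"xyz": [0,0,-1],"twist": -0.9}]}}

```text
time: 16.98
eef_pos: [0.438, -0.0618, 0.2282]
tcp_rot: [0.459, 0.888, -0.0, -0.001]
force: [0.8, -0.6, -1.3]
grip_width: 0.0492
gripper_force: 35.0
```

```bash
python3 -c "
from h import *
go(.5264,.1994,.228,71.1+54)
t=manip.get_image('side')
u,v=map(int,proj(t,(.439,-.062,.24)));print(u,v)
cv2.imwrite('pics/i.png',cv2.cvtColor(cv2.resize(t['img'][v-40:v+40,u-40:u+40],(500,500),interpolation=2),cv2.COLOR_RGB2BGR))"
```

```text
t 16.98 pos [ 0.438  -0.0618  0.2282] yaw 125.3 j6 -0.93 F [ 0.8 -0.6 -1.3] M [ 0.03 -0.17  0.03] grip 0.0492 34.997543692588806 tilt [-0.    -0.001]
total units xyz [8.100e+00 1.116e+01 1.000e-02] twist units 0.04
197 151
```

View pics/i.png

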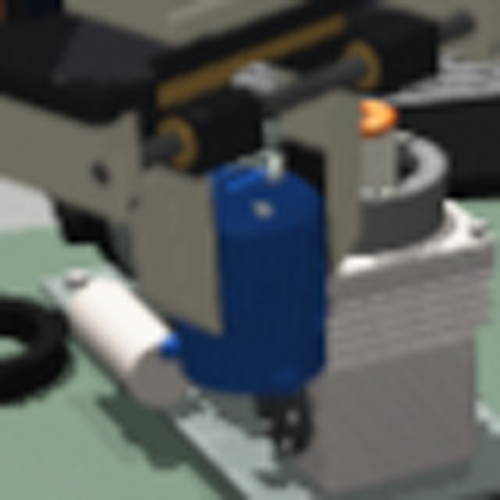

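The cover is held upright; white bars at about (262,208) and (270,165). Moving over the element.

{"op": "play_rows", "data": {"deltas": [{"xyz": [0.5,0.69,0],"twist": 0},{"xyz": [0.5,0.69,0],"twist": 0},{"xyz": [0.5,0.69,0],"twist": 0},{"xyz": [0.5,0.69,0],"twist": 0},{"xyz": [0.5,0.69,0],"twist": 0},{"xyz": [0.5,0.69,0],"twist": 0},{"xyz": [0.5,0.69,0],"twist": 0},{"xyz": [0.5,0.69,0],"twist": 0},{"xyz": [0.5,0.69,0],"twist": 0},{"xyz": [0.5,0.69,0],"twist": 0}]}}

```text
time: 17.87
eef_pos: [0.4938, 0.1, 0.2266]
tcp_rot: [0.462, 0.887, -0.0, -0.001]
force: [-0.3, -0.3, -1.8]
grip_width: 0.0494
gripper_force: 35.0
```

{"op": "play_rows", "data": {"deltas": [{"xyz": [0.5,0.69,0],"twist": 0},{"xyz": [0.5,0.69,0],"twist": 0},{"xyz": [0.5,0.69,0],"twist": 0},{"xyz": [0.5,0.69,0],"twist": 0},{"xyz": [0.5,0.69,0],"twist": 0},{"xyz": [0.5,0.69,0],"twist": 0},{"xyz": [0.1,0.12,0],"twist": 0},{"xyz": [0,0,0],"twist": 0},{"xyz": [0,0,0],"twist": 0},{"xyz": [0,0,0],"twist": 0}]}}

```text
time: 18.7
eef_pos: [0.5278, 0.198, 0.2273]
tcp_rot: [0.462, 0.887, -0.0, -0.0]
force: [-0.2, 0.2, -0.4]
grip_width: 0.049
gripper_force: 35.0
```

```bash
python3 -c "
from h import *
go(.5264,.1990,.188,125)"
```

```text
t 18.7 pos [0.5278 0.198  0.2273] yaw 125.0 j6 -0.39 F [-0.2  0.2 -0.4] M [-0.02 -0.12  0.02] grip 0.049 34.99971270561218 tilt [-0. -0.]
total units xyz [ 0.08 -0.03  1.96] twist units 0.0
```

{"op": "play_rows", "data": {"deltas": [{"xyz": [0.08,-0.03,0.2],"twist": 0},{"xyz": [0,0,0.3],"twist": 0},{"xyz": [0,0,0.3],"twist": 0},{"xyz": [0,0,0.3],"twist": 0},{"xyz": [0,0,0.3],"twist": 0},{"xyz": [0,0,0.3],"twist": 0},{"xyz": [0,0,0.15],"twist": 0},{"xyz": [0,0,0.1],"twist": 0},{"xyz": [0,0,0],"twist": 0},{"xyz": [0,0,0],"twist": 0}]}}

```text
time: 19.53
eef_pos: [0.5269, 0.1999, 0.1887]
tcp_rot: [0.461, 0.887, 0.0, 0.0]
force: [-0.3, 0.0, -1.4]
grip_width: 0.0496
gripper_force: 35.0
```

{"op": "play_rows", "data": {"deltas": [{"xyz": [0,0,0.05],"twist": 0},{"xyz": [0,0,0.05],"twist": 0},{"xyz": [0,0,0.05],"twist": 0},{"xyz": [0,0,0.05],"twist": 0},{"xyz": [0,0,0.05],"twist": 0},{"xyz": [0,0,0.05],"twist": 0},{"xyz": [0,0,0.05],"twist": 0},{"xyz": [0,0,0],"twist": 0},{"xyz": [0,0,0],"twist": 0},{"xyz": [0,0,0],"twist": 0}]}}

```text
time: 20.37
eef_pos: [0.5268, 0.1998, 0.1817]
tcp_rot: [0.461, 0.887, -0.0, 0.0]
force: [-0.5, -0.2, -1.4]
grip_width: 0.049
gripper_force: 35.0
```

```bash
python3 -c "
from h import *
go(.5264,.1990,.178,125)"
```

```text
t 20.37 pos [0.5268 0.1998 0.1817] yaw 125.1 j6 -0.39 F [-0.5 -0.2 -1.4] M [-0.   -0.07  0.05] grip 0.049 34.999938011169434 tilt [-0.  0.]
total units xyz [-0.02 -0.04  0.18] twist units 0.01
```

{"op": "play_rows", "data": {"deltas": [{"xyz": [-0.02,-0.03,0],"twist": 0},{"xyz": [0,0,0],"twist": 0},{"xyz": [0,0,0.03],"twist": 0},{"xyz": [0,0,0.03],"twist": 0},{"xyz": [0,0,0.03],"twist": 0},{"xyz": [0,0,0.03],"twist": 0},{"xyz": [0,0,0.03],"twist": 0},{"xyz": [0,0,0],"twist": 0},{"xyz": [0,0,0],"twist": 0},{"xyz": [0,0,0],"twist": 0}]}}

```text
time: 21.2
eef_pos: [0.5267, 0.1992, 0.1787]
tcp_rot: [0.461, 0.887, 0.0, 0.0]
force: [2.4, 0.7, -1.4]
grip_width: 0.0491
gripper_force: 35.0
```

```bash
python3 -c "
from h import *
go(.5264,.1990,.178,125)"
```

```text
t 21.2 pos [0.5267 0.1992 0.1787] yaw 125.1 j6 -0.39 F [ 2.4  0.7 -1.4] M [ 0.1  -0.44  0.08] grip 0.0491 34.999818205833435 tilt [0. 0.]
total units xyz [ 0.   -0.02  0.04] twist units 0.01
```

The lugs have entered the slots with no vertical load, only a slight lateral 2.4 N. Continuing down with a small +x relief.

{"op": "play_rows", "data": {"deltas": [{"xyz": [-0.014,0.02,0],"twist": 0},{"xyz": [0,0,0],"twist": 0},{"xyz": [0,0,0.03],"twist": 0},{"xyz": [0,0,0.03],"twist": 0},{"xyz": [0,0,0.03],"twist": 0},{"xyz": [0,0,0.03],"twist": 0},{"xyz": [0,0,0.03],"twist": 0},{"xyz": [0,0,0],"twist": 0},{"xyz": [0,0,0],"twist": 0},{"xyz": [0,0,0],"twist": 0}]}}

```text
time: 22.03
eef_pos: [0.5271, 0.1991, 0.1758]
tcp_rot: [0.461, 0.887, -0.0, 0.0]
force: [0.5, -1.0, 0.9]
grip_width: 0.0491
gripper_force: 35.0
```

```bash
python3 -c "
from h import *
go(.5264,.1990,.168,125)"
```

```text
t 22.03 pos [0.5271 0.1991 0.1758] yaw 125.1 j6 -0.39 F [ 0.5 -1.   0.9] M [-0.05 -0.27  0.02] grip 0.0491 35.00022232532501 tilt [-0.  0.]
total units xyz [ 0.02 -0.03  0.39] twist units 0.01
```

{"op": "play_rows", "data": {"deltas": [{"xyz": [0,0,0.04],"twist": 0},{"xyz": [0,0,0.04],"twist": 0},{"xyz": [0,0,0.04],"twist": 0},{"xyz": [0,0,0.04],"twist": 0},{"xyz": [0,0,0.04],"twist": 0},{"xyz": [0,0,0.04],"twist": 0},{"xyz": [0,0,0.04],"twist": 0},{"xyz": [0,0,0.04],"twist": 0},{"xyz": [0,0,0.04],"twist": 0},{"xyz": [0,0,0.02],"twist": 0}]}}

```text
time: 22.87
eef_pos: [0.5272, 0.1991, 0.1691]
tcp_rot: [0.461, 0.887, 0.0, 0.0]
force: [-2.1, -1.5, 11.2]
grip_width: 0.049
gripper_force: 35.0
```

```bash
python3 -c "
from h import *
go(.5264,.1990,.1683,125)"
```

```text
t 22.87 pos [0.5272 0.1991 0.1691] yaw 125.1 j6 -0.39 F [-2.1 -1.5 11.2] M [-0.3   0.36 -0.01] grip 0.049 35.00156342983246 tilt [0. 0.]
total units xyz [ 0.02 -0.03  0.04] twist units 0.01
```

{"op": "play_rows", "data": {"deltas": [{"xyz": [0,0,0.03],"twist": 0},{"xyz": [0,0,0.03],"twist": 0},{"xyz": [0,0,0],"twist": 0},{"xyz": [0,0,0],"twist": 0.3},{"xyz": [0,0,0],"twist": 0.3},{"xyz": [0,0,0],"twist": 0.3},{"xyz": [0,0,0],"twist": 0.3},{"xyz": [0,0,0],"twist": 0.3},{"xyz": [0,0,0],"twist": 0},{"xyz": [0,0,0],"twist": 0}]}}

```text
time: 23.7
eef_pos: [0.5278, 0.1995, 0.1685]
tcp_rot: [0.529, 0.848, 0.001, 0.001]
force: [-1.5, -0.3, 12.3]
grip_width: 0.0493
gripper_force: 35.0
```

```bash
python3 -c "
from h import *
go(.5264,.1990,.1683,85)"
```

```text
t 23.7 pos [0.5278 0.1995 0.1685] yaw 116.1 j6 -0.23 F [-1.5 -0.3 12.3] M [-0.12  0.18 -0.  ] grip 0.0493 35.001556277275085 tilt [0.001 0.001]
total units xyz [ 0.01 -0.07  0.01] twist units 5.18
```

{"op": "play_rows", "data": {"deltas": [{"xyz": [0,0,0],"twist": 0.4},{"xyz": [0,0,0],"twist": 0.4},{"xyz": [0,0,0],"twist": 0.4},{"xyz": [0,0,0],"twist": 0.4},{"xyz": [0,0,0],"twist": 0.4},{"xyz": [0,0,0],"twist": 0.4},{"xyz": [0,0,0],"twist": 0.3},{"xyz": [0,0,0],"twist": 0},{"xyz": [0,0,0],"twist": 0},{"xyz": [0,0,0],"twist": 0}]}}

```text
time: 24.53
eef_pos: [0.528, 0.1996, 0.1686]
tcp_rot: [0.644, 0.765, 0.002, 0.001]
force: [0.1, -0.4, 11.6]
grip_width: 0.049
gripper_force: 35.0
```

```bash
python3 -c "
from h import *
go(.5264,.1990,.1683,85)"
```

```text
t 24.53 pos [0.528  0.1996 0.1686] yaw 99.9 j6 0.05 F [ 0.1 -0.4 11.6] M [-0.04  0.05 -0.08] grip 0.049 35.00157058238983 tilt [0.002 0.001]
total units xyz [-0.01 -0.08  0.02] twist units 2.48
```

{"op": "play_rows", "data": {"deltas": [{"xyz": [0,0,0],"twist": 0.3},{"xyz": [0,0,0],"twist": 0.3},{"xyz": [0,0,0],"twist": 0.3},{"xyz": [0,0,0],"twist": 0.3},{"xyz": [0,0,0],"twist": 0.3},{"xyz": [0,0,0],"twist": 0.3},{"xyz": [0,0,0],"twist": 0.2},{"xyz": [0,0,0],"twist": 0},{"xyz": [0,0,0],"twist": 0},{"xyz": [0,0,0],"twist": 0}]}}

```text
time: 25.37
eef_pos: [0.528, 0.1996, 0.1686]
tcp_rot: [0.72, 0.694, 0.002, 0.001]
force: [-0.1, -0.6, 11.8]
grip_width: 0.0492
gripper_force: 35.0
```

```bash
python3 -c "
from h import *
go(.5264,.1990,.1683,85)"
```

```text
t 25.37 pos [0.528  0.1996 0.1686] yaw 87.9 j6 0.26 F [-0.1 -0.6 11.8] M [0.02 0.13 0.06] grip 0.0492 35.0015527009964 tilt [0.002 0.001]
total units xyz [-0.03 -0.08  0.02] twist units 0.48
```

{"op": "play_rows", "data": {"deltas": [{"xyz": [0,0,0],"twist": 0.15},{"xyz": [0,0,0],"twist": 0.15},{"xyz": [0,0,0],"twist": 0.15},{"xyz": [0,0,0],"twist": 0.15},{"xyz": [0,0,0],"twist": 0},{"xyz": [0,0,0],"twist": 0},{"xyz": [0,0,0],"twist": 0},{"xyz": [0,0,0],"twist": 0},{"xyz": [0,0,0],"twist": 0},{"xyz": [0,0,0],"twist": 0}]}}

```text
time: 26.2
eef_pos: [0.528, 0.1996, 0.1686]
tcp_rot: [0.742, 0.671, 0.002, 0.001]
force: [-0.0, -1.1, 10.3]
grip_width: 0.0492
gripper_force: 35.0
```

```bash
python3 -c "
from h import *
go(.5264,.1990,.1683,81)"
```

```text
t 26.2 pos [0.528  0.1996 0.1686] yaw 84.3 j6 0.33 F [-0.  -1.1 10.3] M [0.01 0.12 0.14] grip 0.0492 35.00152587890625 tilt [0.002 0.001]
total units xyz [-0.04 -0.08  0.01] twist units 0.54
```

{"op": "play_rows", "data": {"deltas": [{"xyz": [0,0,0],"twist": 0.1},{"xyz": [0,0,0],"twist": 0.1},{"xyz": [0,0,0],"twist": 0.1},{"xyz": [0,0,0],"twist": 0.1},{"xyz": [0,0,0],"twist": 0},{"xyz": [0,0,0],"twist": 0},{"xyz": [0,0,0],"twist": 0},{"xyz": [0,0,0],"twist": 0},{"xyz": [0,0,0],"twist": 0},{"xyz": [0,0,0],"twist": 0}]}}

```text
time: 27.03
eef_pos: [0.5275, 0.1995, 0.1685]
tcp_rot: [0.755, 0.655, 0.001, 0.001]
force: [-2.4, -0.7, 12.3]
grip_width: 0.0491
gripper_force: 35.0
```

```bash
python3 -c "
from h import *
go(.5264,.1990,.1726,85)"
```

```text
t 27.03 pos [0.5275 0.1995 0.1685] yaw 81.9 j6 0.37 F [-2.4 -0.7 12.3] M [-0.05  0.42  0.23] grip 0.0491 35.00176012516022 tilt [0.001 0.001]
total units xyz [-0.03 -0.05 -0.2 ] twist units -0.52
```

The stop is felt (moment rising at about 43°). Easing up to let the lugs rise into the recesses.

{"op": "play_rows", "data": {"deltas": [{"xyz": [0,0,0],"twist": -0.1},{"xyz": [0,0,-0.03],"twist": 0},{"xyz": [0,0,-0.03],"twist": 0},{"xyz": [0,0,-0.03],"twist": 0},{"xyz": [0,0,-0.03],"twist": 0},{"xyz": [0,0,-0.03],"twist": 0},{"xyz": [0,0,-0.03],"twist": 0},{"xyz": [0,0,-0.02],"twist": 0},{"xyz": [0,0,0],"twist": 0},{"xyz": [0,0,0],"twist": 0}]}}

```text
time: 27.87
eef_pos: [0.5275, 0.1994, 0.1716]
tcp_rot: [0.752, 0.659, 0.001, 0.0]
force: [-1.0, 0.0, 5.9]
grip_width: 0.0494
gripper_force: 35.0
```

```bash
python3 -c "
from h import *
go(.5264,.1990,.1726,85)"
```

```text
t 27.87 pos [0.5275 0.1994 0.1716] yaw 82.5 j6 0.36 F [-1.   0.   5.9] M [-0.04 -0.05 -0.04] grip 0.0494 35.000866055488586 tilt [0.001 0.   ]
total units xyz [-0.03 -0.05 -0.05] twist units -0.42
```

{"op": "play_rows", "data": {"deltas": [{"xyz": [0,0,-0.03],"twist": 0},{"xyz": [0,0,-0.03],"twist": 0},{"xyz": [0,0,0],"twist": 0},{"xyz": [0,0,0],"twist": 0},{"xyz": [0,0,0],"twist": 0},{"xyz": [0,0,0],"twist": 0},{"xyz": [0,0,0],"twist": 0},{"xyz": [0,0,0],"twist": 0},{"xyz": [0,0,0],"twist": 0},{"xyz": [0,0,0],"twist": 0}]}}

```text
time: 28.7
eef_pos: [0.5273, 0.1993, 0.1721]
tcp_rot: [0.752, 0.659, 0.0, 0.0]
force: [4.4, 2.4, -0.6]
grip_width: 0.0494
gripper_force: 35.0
```

```bash
python3 -c "
from h import *
go(.5264,.1990,.1726,85)"
```

```text
t 28.7 pos [0.5273 0.1993 0.1721] yaw 82.5 j6 0.36 F [ 4.4  2.4 -0.6] M [ 0.36 -0.91 -0.03] grip 0.0494 34.99993979930878 tilt [0. 0.]
total units xyz [-0.02 -0.04 -0.03] twist units -0.42
```

The cover is now held back by the recess roof at TCP 0.172, so it is locked. Releasing and retreating.

{"op": "play_rows", "data": {"deltas": [{"xyz": [0,0,0],"twist": 0},{"xyz": [0,0,0],"twist": 0},{"xyz": [0,0,0],"twist": 0},{"xyz": [0,0,0],"twist": 0},{"xyz": [0,0,0],"twist": 0},{"xyz": [0,0,0],"twist": 0},{"xyz": [0,0,0],"twist": 0},{"xyz": [0,0,0],"twist": 0},{"xyz": [0,0,-0.5],"twist": 0},{"xyz": [0,0,-0.5],"twist": 0}], "gripper": 75}}

```text
time: 29.53
eef_pos: [0.5268, 0.1991, 0.1925]
tcp_rot: [0.752, 0.659, -0.001, -0.0]
force: [0.2, 0.1, -0.6]
grip_width: 0.0752
gripper_force: 0.0
```

{"op": "play_rows", "data": {"deltas": [{"xyz": [0,0,-0.8],"twist": 0},{"xyz": [0,0,-0.8],"twist": 0},{"xyz": [0,0,-0.8],"twist": 0},{"xyz": [0,0,-0.8],"twist": 0},{"xyz": [-0.9,0,0],"twist": 0},{"xyz": [-0.9,0,0],"twist": 0},{"xyz": [-0.9,0,0],"twist": 0},{"xyz": [-0.9,0,0],"twist": 0},{"xyz": [-0.9,0,0],"twist": 0},{"xyz": [-0.9,0,0],"twist": 0}]}}

```text
time: 30.37
eef_pos: [0.5129, 0.0913, 0.2575]
tcp_rot: [0.752, 0.659, 0.001, 0.001]
force: [0.5, 0.2, 0.6]
grip_width: 0.075
gripper_force: 0.0
```

{"op": "play_rows", "data": {"deltas": [{"xyz": [-0.9,0,0],"twist": 0},{"xyz": [-0.9,0,0],"twist": 0},{"xyz": [-0.9,0,0],"twist": 0},{"xyz": [-0.9,0,0],"twist": 0},{"xyz": [-0.9,0,0],"twist": 0},{"xyz": [-0.9,0,0],"twist": 0},{"xyz": [0,0,0],"twist": 0},{"xyz": [0,0,0],"twist": 0},{"xyz": [0,0,0],"twist": 0},{"xyz": [0,0,0],"twist": 0}]}}

```text
time: 31.2
eef_pos: [0.4989, -0.0142, 0.2565]
tcp_rot: [0.752, 0.659, 0.0, 0.0]
force: [-0.6, -0.4, -0.7]
grip_width: 0.0748
gripper_force: 0.0
```

```bash
python3 -c "
from h import *
t=manip.get_image('top');s=manip.get_image('side')
z=.13+.045+.031
W=cv2.resize(unwarp(t,(.5268,.1994),z),(390,390));cv2.circle(W,(195,195),97,(255,0,0),1)
u,v=map(int,proj(s,(.5268,.1994,z)))
S=cv2.resize(s['img'][v-25:v+55,u-40:u+40],(390,390),interpolation=2)
for dz in(0,-.003,.005):
    a,b=proj(s,(.5268,.1994,z+dz));cv2.circle(S,(int((a-u+40)*4.875),int((b-v+25)*4.875)),2,(255,0,0),-1)
cv2.imwrite('pics/j.png',cv2.cvtColor(np.hstack([W,S]),cv2.COLOR_RGB2BGR))
"
```

```text
(no output)
```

View pics/j.png

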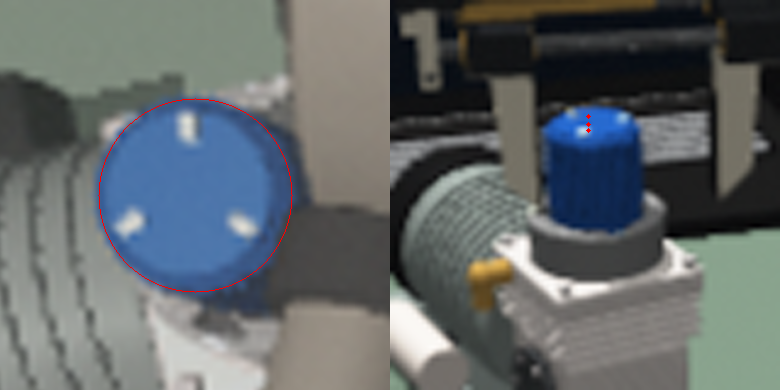

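The cover sits upright and centred. Its bars are now at about -2°, some 44° clockwise from the slots, and its height matches the locked prediction.

```bash
python3 -c "
from bench import manip
print(manip.sign_off())"
```

```text
the job is handed in; nothing more can be done
None
```

The clean white element is on the spigot and the blue cover is locked over it, about 44° clockwise from the slots. The grey used element was left alone, and the job is handed in; `sign_off()` returned no verdict.

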